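# Snap the terminal cap onto the voltage transformer

## Task

One of the two brown transformers has lost its terminal cap: set the black cap loosely on the bare neck with your fingers, then press it home with the orange-handled cap driver, squarely, until it clicks all the way round, and keep it pressed down with about 15 N for a second so that the seal beds, not much harder: the thin cap cracks at 40 N. Do not push it home with the fingers. Then stand the driver back upright on the blue mat; leave the capped transformer, the panel meter and the screwdriver alone.

Things in the scene. Friction and masses are not known exactly. Their poses are not given: they have to be found in the camera images.
- vt_open: Fixed transformer with the bare neck: dark brown cast-resin block 170 x 120 mm, tapered top 110 mm high, on a 190 x 130 mm steel foot. Origin under the middle of the foot, -x towards its grey terminals. 20 mm to -x of the middle a round boss (60 mm diameter) stands on top and carries the neck.
- neck (a point): On the neck's axis, z up, nominally 128 mm over the bench: the home of the cap's origin on a bushing of nominal length. Boss top 2 mm below it, seal top 1 mm and neck top 20 mm above; neck 36 mm diameter, tapered to 31 mm over its top 3.5 mm as a lead-in. Bushings come in different lengths: the real boss, neck and home are up to 7 mm higher or lower than this point says, so find them by feel.
- vt_capped: The other brown transformer, same size, its black cap already home (top of that cap 162 mm over the bench). Fixed. Origin under the middle of its foot, -x towards its terminals; its cap is 20 mm to -x of the middle.
- cap: Loose black insulating cap, 80 g: skirt 48 mm outside diameter and 24 mm high, flat shoulder on top at 24 mm, in the middle a dome 23 mm in diameter up to 34 mm. Open below, bore 37.6 mm. Origin at the centre of its lower rim, z up; it stands mouth down on the mat. Grip it round the skirt. Its turn on the neck does not matter. The thin shoulder cracks under more than 40 N from the driver.
- driver: Cap driver, about 160 g, 85 mm tall, standing upright on the mat: cream nylon cup 44 mm in diameter and 26 mm high, open below (bore 30 mm, 14 mm deep: it goes over the cap's dome and its rim bears on the cap's shoulder), round orange handle 28 mm in diameter from 26 to 85 mm. Origin at the centre of the cup's lower rim, z up along the handle.
- mat: Blue rubber mat 220 x 160 x 3 mm, fixed, under the cap (near its +x end) and the driver (near its -x end). Origin at the centre of its underside; x along its length.
- seal (a joint): Black rubber sealing ring round the foot of the neck on the boss, 53 mm across, 3 mm thick, squeeze in m: 0 free (a loose cap does not touch it), about 0.0008 when the catches hold the cap, 0.002 when the driver presses the clicked cap with 15 N (about 7 N a mm), and a hard stop at 0.003.
- catch0 (a joint): One of four steel spring catches round the neck, travel in m: 0 sprung out, 0.0034 fully in. A loose cap rests on them 10 to 12 mm above home. The pressing force grows over some 8 mm to 10 to 18 N while the cap's lip pushes them in by about 0.002; then, 1 to 3 mm above home, they click out over the lip, the force falls by a third or more, and rises again on the seal.
- catch1 (a joint): The second catch, a quarter turn on; as catch0.
- catch2 (a joint): The third catch; as catch0.
- catch3 (a joint): The fourth catch; as catch0.
- meter: Bystander: loose black panel meter, 61 x 96 x 96 mm, white dial to its -x. Origin under its middle.
- screwdriver: Bystander: loose screwdriver 190 mm long lying on the bench, handle to its -x. Origin at its middle underside.
Things that resemble listed ones, but are neither listed nor needed, are in the scene too. Leave any purple or red look-alike of the driver alone.

How it is judged:
By the outcome, as a careful person would: the job done as asked, in the order asked, and still so for the second after the job is handed in, with the robot touching nothing.
It also fails if it takes over 72 s, if anything falls off the work surface, if the arm or the gripper's body presses on something with over 40 N, if the wrist force passes 120 N, or if a joint passes its speed limit or range.

## Robot

A 7-joint arm with a two-finger parallel gripper is mounted at the origin on the work surface. World frame = base frame: x ahead of the robot, y to its left, z up, the work surface at z = 0. Lengths are in m, angles in rad, forces in N, time in s.
With the tool pointing down it reaches from about 0.425 to 0.875 m from the base axis. Payload 9.9 kg.
Tool frame: the origin (TCP) lies on the centre line of the jaws, within the pads' length; the fingertips stand 25 mm ahead of it and the grasp point (between the pads) lies 6 mm ahead of it; z points along the fingers, y is the line along which they close (so a half turn about z gives the same grasp; the last joint's range is limited). The gripper opens to 85 mm and grips with 20 to 120 N. Pads are 22 mm wide; open, the fingers measure 114 mm over their backs; the gripper's body (76 mm by 85 mm) begins 54 mm behind the grasp point. The pads swing forward as they close: fully open they stand 13 mm farther back than shut.
Start: joints at [1.12, 0.576, 0.025, 1.437, -0.015, 1.129, -0.057], TCP at [0.242, -0.63, 0.256] pointing down, gripper open.
Joint ranges: [-2.76, 2.76], [-0.34, 2.15], [-1.52, 1.57], [0.19, 2.46], [-1.09, 4.23], [0.17, 1.99], [-2.82, 2.82]. Speed limits (rad/s): [2.22, 2.22, 3.01, 3.01, 3.14, 3.14, 3.14].

## Interface

Orientations are given as a unit quaternion [x, y, z, w].
In Python, from cell import get_obs, snapshot, hand_in, boxes_of, regions_of gives the robot as it stands.
- The arm moves only by the shell command python3 -m creep 'ROWS' [FORCE]. ROWS is JSON, a list that holds one entry, the list of rows, each a list of 5 numbers: the shift along the tool's x, y, z in mm, then the turn about the tool's z in rad, then the opening in per cent of the stroke, from 0 (shut) to 100 (fully open). In form: [[[tx, ty, tz, turn, claw], ...]]. A call has 1 to 20 rows; each row is the pose to reach, as a shift and turn from the pose commanded when the call began, along the tool's axes at that moment; what a row does not reach only later rows make up. A row lasts 1/10 s, in which the tool goes at most 50 mm and 8.59 degrees, less where a joint would pass 70% of its speed; a pose out of reach is approached as far as the arm can. A call with a gripper value outside its range is refused whole. The fingers move at their own pace and stop on an object; FORCE is the grip in N (left out, the last holds). Time passes only in rows, so rows that repeat a pose let the fingers close. It gives the time, the measured TCP pose, the force, the opening and the grip force at its end, in the units of the state.
- get_obs(): the state, without advancing time (a new reading comes with each control period).
- snapshot(name): name is "scene" or "top"; returns a dict with "frame" (400x640x3 uint8, red, green, blue), "camera_matrix" (3x3 intrinsics, pixels), "eye" and "rotation" of the camera in the world. Camera axes: x right, y down, z forward; pixel columns grow to the right and rows downward; lengths in m; the calibration is good to about 2 mm. A picture is of the moment at which its call begins. There is no depth.
- hand_in(): hands the job in; it is judged then, once.
Trained networks look in a picture, given as the dict that the camera call returned (one of the last four; its "shot" number tells which), for a name from the list of things; names that differ only in an ending like _2 or _b are one class to them, and where a whole thing is asked for, a point or a joint stands for the part that bears it (a point fixed in the world has none). Each returns a list of dicts, best first, with "p" (0 to 1); they miss things now and then, are a little off and sometimes report something else, mostly with a low value. They report only what shows in the picture. A call takes as long as a camera call. They do not tell look-alikes from the thing itself.
- boxes_of(picture, query): "centre" ([x, y, z] in m, in the coordinates of the camera as it stood for that picture, good to about 4 mm: the middle of the surface that is visible of it).
- regions_of(picture, query): "pixels" (400x640 bool, what is visible of it).
The state is a dict: "time_s": time; "joint_pos": joint angles; "joint_vel": joint speeds; "joint_efforts": joint torques, N m; "tcp_pos": TCP position; "eef_rot": TCP orientation; "contact_force": force on the tool from outside, world axes, zero at the start; "wrist_torque": the same for the moment, N m; "finger_gap": finger opening in m; "grasp_force": force on a finger pad.
Only numpy, scipy, OpenCV 4.12 (cv2) and the standard library are available. Lean on these libraries where they do the work, as an engineer would, in place of code of your own. Each camera call takes 0.05 s, during which the arm holds its last target. There are 200 camera calls.

## Working session

There is one attempt and no reset: what is moved stays moved. The work goes in short steps, Python scripts to look and compute and a shell command to move; the robot and the scene stay as the last step left them, time stands still between calls to the robot, and variables do not carry over. Pictures are saved under pics/ and viewed, at most 10 in all, crops included, and the job is handed in when it is done.

```bash
mkdir -p pics; ls; cat > h.py <<'E'
import numpy as np, cv2
from cell import get_obs, snapshot, hand_in, boxes_of, regions_of
def w(pic,c): return np.array(pic["eye"])+np.array(pic["rotation"])@np.array(c)
def pix(pic,p):
    c=np.array(pic["rotation"]).T@(np.array(p)-pic["eye"]); q=np.array(pic["camera_matrix"])@c; return q[:2]/q[2]
def ray(pic,uv,z):
    d=np.array(pic["rotation"])@np.linalg.inv(pic["camera_matrix"])@np.array([uv[0],uv[1],1.]); e=np.array(pic["eye"])
    return e+d*(z-e[2])/d[2]
def save(pic,n,crop=None,s=1):
    f=pic["frame"][:,:,::-1]
    if crop: f=f[crop[1]:crop[3],crop[0]:crop[2]]
    cv2.imwrite(f"pics/{n}.png",cv2.resize(f,None,fx=s,fy=s,interpolation=cv2.INTER_CUBIC))
E
python3 - <<'E'
from h import *
np.set_printoptions(precision=4,suppress=True)
o=get_obs(); print({k:np.round(v,3) for k,v in o.items()})
for n in ("top","scene"):
    p=snapshot(n); save(p,n+"0",s=1.25); print(n,p["eye"],np.array(p["rotation"]).tolist(),p["camera_matrix"][0][0])
    for q in ("vt_open","vt_capped","cap","driver","mat","meter","screwdriver","neck","seal"):
        for b in boxes_of(p,q)[:3]:
            c=w(p,b["centre"]); print(q,round(b["p"],2),c,pix(p,c))
E
```

```text
pics
{'time_s': np.float64(0.0), 'joint_pos': array([ 1.12 ,  0.576,  0.025,  1.438, -0.015,  1.129, -0.057]), 'joint_vel': array([-0.003,  0.001, -0.002,  0.   , -0.002, -0.001, -0.   ]), 'joint_efforts': array([ -0.001, -76.576,   2.25 , -28.596,   0.016,   0.013,   0.   ]), 'tcp_pos': array([ 0.242, -0.63 ,  0.255]), 'eef_rot': array([ 0.983,  0.182, -0.   , -0.001]), 'contact_force': array([ 0.297, -0.658, -0.874]), 'wrist_torque': array([-0.042, -0.043,  0.015]), 'grasp_force': np.float64(0.0), 'finger_gap': np.float64(0.085)}
top [0.2277 0.0291 1.3398] [-0.6730164166152516, 0.7313700131135996, -0.08125302433850089, 0.07446309770904111] 466.09777323646716Traceback (most recent call last):
  File "<stdin>", line 8, in <module>
  File "h.py", line 3, in w
    def w(pic,c): return np.array(pic["eye"])+np.array(pic["rotation"])@np.array(c)
                                              ~~~~~~~~~~~~~~~~~~~~~~~~~^~~~~~~~~~~~
ValueError: matmul: Input operand 1 has a mismatch in its core dimension 0, with gufunc signature (n?,k),(k,m?)->(n?,m?) (size 3 is different from 4)
```

```bash
sed -i 's/np.array(pic\["rotation"\])/R(pic)/g' h.py; sed -i '2a from scipy.spatial.transform import Rotation as Ro\ndef R(pic): return Ro.from_quat(pic["rotation"]).as_matrix()' h.py
python3 - <<'E'
from h import *
np.set_printoptions(precision=4,suppress=True)
for n in ("top","scene"):
    p=snapshot(n); save(p,n+"0",s=1.25); print(n,p["eye"],R(p)[:,2])
    for q in ("vt_open","vt_capped","cap","driver","mat","meter","screwdriver","seal"):
        for b in boxes_of(p,q)[:3]:
            c=w(p,b["centre"]); print(q,round(b["p"],2),c,pix(p,c))
E
```

```text
top [0.2277 0.0291 1.3398] [ 0.2183 -0.0186 -0.9757]
vt_open 0.63 [0.6045 0.103  0.0933] [278.6484 157.0137]
vt_capped 0.95 [ 0.6272 -0.0838  0.106 ] [344.9621 142.4987]
vt_capped 0.26 [0.6032 0.0997 0.0936] [279.856  157.3252]
cap 0.51 [0.5692 0.348  0.0292] [196.6179 181.7763]
driver 0.66 [0.4583 0.3437 0.0431] [197.9789 218.7407]
driver 0.52 [0.3024 0.3785 0.0386] [187.2287 276.0733]
driver 0.46 [0.3222 0.2807 0.0427] [222.2843 265.7093]
mat 0.69 [0.5092 0.332  0.003 ] [204.909  203.3597]
meter 0.79 [ 0.4879 -0.3456  0.0978] [444.8853 184.2916]
screwdriver 0.81 [0.4705 0.0001 0.0215] [319.3765 205.9174]
seal 0.46 [0.6123 0.1053 0.1269] [276.6463 150.7913]
scene [1.079  0.2169 0.8673] [-0.607  -0.1863 -0.7725]
vt_open 0.69 [0.6927 0.1225 0.0861] [328.1495 278.8364]
vt_open 0.39 [ 0.5142 -0.3342  0.0807] [179.7742 168.3477]
vt_capped 0.83 [ 0.6949 -0.0675  0.0904] [244.3863 253.3055]
cap 0.66 [0.5794 0.3504 0.0288] [438.0696 276.5613]
driver 0.87 [0.4712 0.3476 0.0396] [444.0391 235.404 ]
driver 0.85 [0.3382 0.2866 0.0413] [427.1875 188.2721]
mat 0.7 [ 0.5234  0.3315 -0.0018] [430.2961 260.2149]
mat 0.64 [ 0.6939 -0.0688  0.0889] [244.1414 253.1131]
meter 0.72 [ 0.5126 -0.3378  0.0803] [178.9167 167.6891]
screwdriver 0.84 [0.487  0.0068 0.0187] [308.284  208.9153]
seal 0.48 [0.6335 0.1138 0.1311] [333.2572 243.3466]
```

View pics/top0.png

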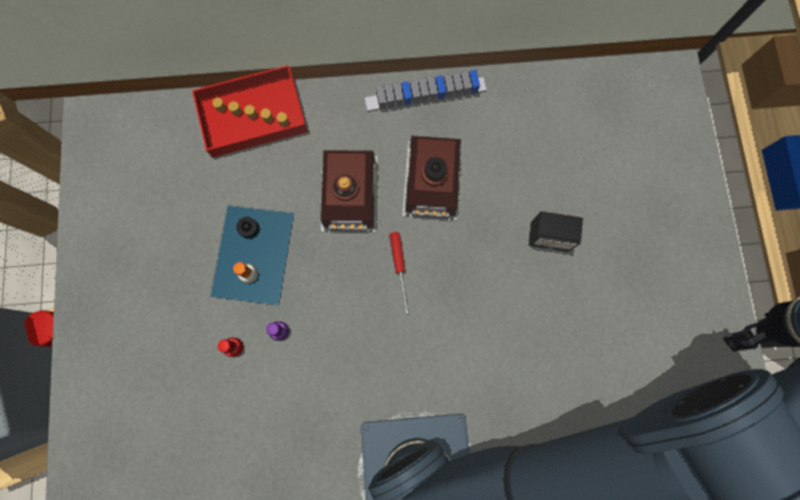

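View pics/scene0.png

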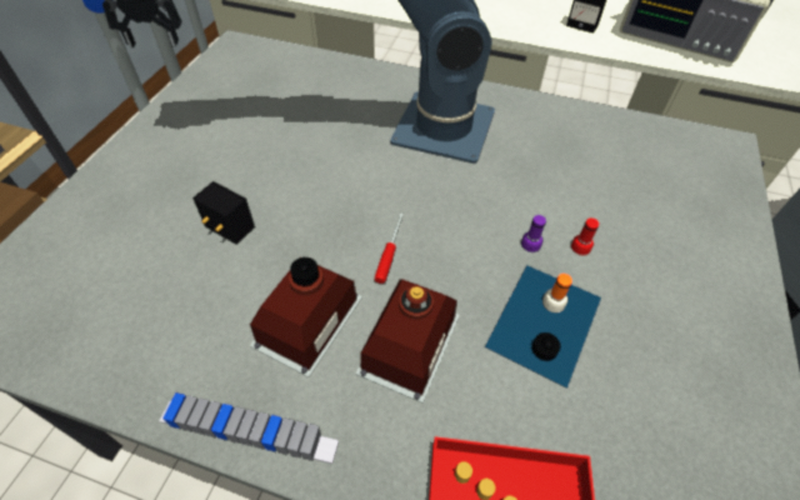

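```bash
cat > fit.py <<'E'
from h import *
from scipy.optimize import least_squares
def circ(x,y,z,r,n=40):
    t=np.linspace(0,2*np.pi,n,endpoint=False); return np.c_[x+r*np.cos(t),y+r*np.sin(t),np.full(n,z)]
CAP=[(0,.024),(.024,.024),(.034,.0115)]
DRV=[(0,.022),(.026,.022),(.026,.014),(.085,.014)]
def model_c(pic,prof,x,y,z0):  # centroid of projected solid silhouette (drawn at 8x)
    m=np.zeros((1200,1920),np.uint8)
    for a,b in zip(prof[:-1],prof[1:]):
        P=np.vstack([circ(x,y,z0+a[0],a[1]),circ(x,y,z0+b[0],b[1])])
        q=np.array([pix(pic,k) for k in P])
        hull=cv2.convexHull((((q+.5)*3)*16).astype(np.int32))
        cv2.fillConvexPoly(m,hull,255,lineType=8,shift=4)
    M=cv2.moments(m,True); return np.array([M["m10"]/M["m00"],M["m01"]/M["m00"]])/3-.5+.17, M["m00"]/9
def locate(pic,mask,prof,xy,z0):
    M=cv2.moments(mask.astype(np.uint8),True); c=np.array([M["m10"]/M["m00"],M["m01"]/M["m00"]])
    for _ in range(4):
        mc,_a=model_c(pic,prof,*xy,z0)
        p=pix(pic,[*xy,z0+.02])+c-mc
        xy=ray(pic,p,z0+.02)[:2]
    return xy,M["m00"],_a
E
python3 - <<'E'
from fit import *
np.set_printoptions(precision=4,suppress=True)
tiles=[]
for n,cr in (("top",[(255,130,300,170),(180,165,225,235)]),("scene",[(300,215,370,260),(415,210,470,295)])):
    p=snapshot(n)
    for q,prof,xy in (("cap",CAP,(.57,.345)),("driver",DRV,(.465,.345))):
        for r in regions_of(p,q)[:2]:
            m=r["pixels"]; print(n,q,round(r["p"],2),*locate(p,m,prof,xy,.003))
    for r in regions_of(p,"seal")[:2]:
        ys,xs=np.nonzero(r["pixels"]); print(n,"seal",r["p"],len(xs),xs.mean(),ys.mean(),xs.min(),xs.max(),ys.min(),ys.max())
    for c in cr:
        f=p["frame"][c[1]:c[3],c[0]:c[2],::-1]; f=cv2.resize(f,(390,290),interpolation=cv2.INTER_CUBIC); tiles.append(f)
cv2.imwrite("pics/crops.png",np.vstack([np.hstack(tiles[:2]),np.hstack(tiles[2:])]))
E
```

```text
top cap 0.56 [0.5726 0.3494] 223.0 261.22222222222223
top driver 0.81 [0.3286 0.2846] 251.0 250.77777777777777
top driver 0.8 [0.3012 0.3891] 208.0 282.3333333333333
top seal 0.48 68 272.54411764705884 151.77941176470588 266 284 145 157
scene cap 0.74 [0.573  0.3493] 411.0 441.22222222222223
scene driver 0.77 [0.4642 0.3532] 392.0 498.44444444444446
scene driver 0.7 [0.3078 0.3894] 385.0 449.1111111111111
scene seal 0.48 129 331.1860465116279 243.87596899224806 321 344 234 250
```

View pics/crops.png

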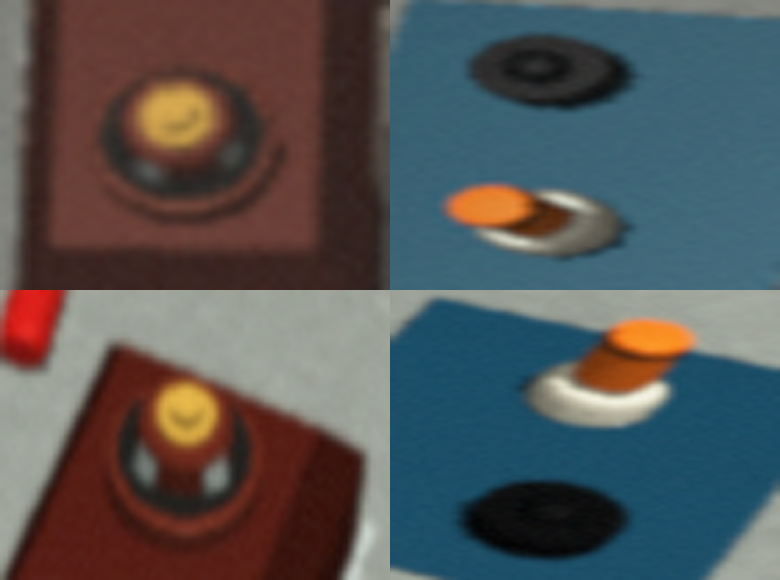

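```bash
python3 - <<'E'
from fit import *
np.set_printoptions(precision=4,suppress=True)
rays=[]
for n,cn,cd in (("top",(255,130,300,170),(180,195,225,235)),("scene",(300,215,370,260),(415,210,470,260))):
    p=snapshot(n); hsv=cv2.cvtColor(p["frame"],cv2.COLOR_RGB2HSV).astype(int)
    H,S,V=hsv[...,0],hsv[...,1],hsv[...,2]
    def win(m,c):
        k=np.zeros_like(m); k[c[1]:c[3],c[0]:c[2]]=m[c[1]:c[3],c[0]:c[2]]; return k
    y=win((H>=15)&(H<=30)&(V>130)&(S>80),cn); ys,xs=np.nonzero(y); uv=(xs.mean(),ys.mean()); rays.append((p,uv))
    print(n,"yellow",len(xs),uv,[ray(p,uv,z)[:2] for z in (.141,.148,.155)])
    # everything not blue mat
    top=win((H<20)&(S>180)&(V>190),cd); ys,xs=np.nonzero(top)
    print(n,"orange top",len(xs),ray(p,(xs.mean(),ys.mean()),.088))
    d=win(~((H>85)&(H<120)&(S>60)),cd).astype(np.uint8)
    k,l,st,ce=cv2.connectedComponentsWithStats(d); 
    for i in range(1,k):
        if 150<st[i,4]<900: print(n,"drv",st[i],*locate(p,l==i,DRV,(.465,.345),.003))
A=[];b=[]
for p,uv in rays:
    d=R(p)@np.linalg.inv(p["camera_matrix"])@np.array([*uv,1.]); d/=np.linalg.norm(d); P=np.eye(3)-np.outer(d,d); A.append(P); b.append(P@p["eye"])
x,res,_,_=np.linalg.lstsq(np.vstack(A),np.hstack(b),rcond=None); print("neck top",x,res**.5)
E
```

```text
top yellow 59 (np.float64(274.93220338983053), np.float64(145.47457627118644)) [array([0.6231, 0.108 ]), array([0.6208, 0.1076]), array([0.6185, 0.1071])]
top orange top 57 [0.4639 0.3511 0.088 ]
top drv [186 209  21  18 271] [0.4656 0.3528] 271.0 270.22222222222223
scene yellow 88 (np.float64(333.09090909090907), np.float64(233.76136363636363)) [array([0.6171, 0.108 ]), array([0.6215, 0.109 ]), array([0.626 , 0.1101])]
scene orange top 77 [0.4687 0.3522 0.088 ]
neck top [0.621  0.1083 0.147 ] [0.0009]
```

```bash
cat > go.py <<'E'
import sys
from h import *
# usage: go.py x y z yawdeg [x y z yawdeg ...]: shifts in tool mm + turn from present pose
o=get_obs(); Rt=Ro.from_quat(o["eef_rot"]).as_matrix(); a=list(map(float,sys.argv[1:]))
yaw=np.degrees(np.arctan2(Rt[1,0],Rt[0,0]))
print("now",np.round(o["tcp_pos"],4),"yaw",round(yaw,1),"tilt",np.round(Rt[:2,2],3),"t",round(float(o["time_s"]),2),"F",np.round(o["contact_force"],2),"q",np.round(o["joint_pos"],2),"gap",round(float(o["finger_gap"]),4),"grip",round(float(o["grasp_force"]),1))
for i in range(0,len(a),4):
    d=Rt.T@(np.array(a[i:i+3])-o["tcp_pos"])*1000
    t=-np.radians((a[i+3]-yaw+180)%360-180)
    print("->",np.round(d,1),round(t,3))
E
python3 go.py .6 -.25 .26 60 .573 .349 .15 90
```

```text
now [ 0.2421 -0.6301  0.2563] yaw 21.0 tilt [-0.  0.] t 1.5 F [-0.16 -0.65  0.14] q [ 1.12  0.58  0.02  1.44 -0.01  1.13 -0.06] gap 0.0858 grip 0.0
-> [ 470.4 -226.5   -3.7] -0.68
-> [ 660.1 -795.3  106.3] -1.204
```

```bash
python3 -m creep '[[[470,-226,-4,-0.6,100],[470,-226,-4,-0.7,100],[470,-226,-4,-0.7,100],[470,-226,-4,-0.7,100],[470,-226,-4,-0.7,100],[470,-226,-4,-0.7,100],[470,-226,-4,-0.7,100],[470,-226,-4,-0.7,100],[470,-226,-4,-0.7,100],[660,-795,-4,-1.2,100],[660,-795,-4,-1.2,100],[660,-795,-4,-1.2,100],[660,-795,-4,-1.2,100],[660,-795,-4,-1.2,100],[660,-795,-4,-1.2,100],[660,-795,-4,-1.2,100],[660,-795,-4,-1.2,100],[660,-795,-4,-1.2,100],[660,-795,-4,-1.2,100],[660,-795,-4,-1.2,100]]]' 20; python3 go.py .573 .3493 .10 90 .573 .3493 .032 90
```

```text
time_s: 3.5
tcp_pos: [0.5695, 0.2489, 0.2604]
eef_rot: [0.709, 0.706, 0.0, 0.0]
contact_force: [1.5, -0.5, 1.0]
finger_gap: 0.0854
grasp_force: 0.0
now [0.5695 0.2489 0.2604] yaw 89.7 tilt [ 0.001 -0.   ] t 3.5 F [ 1.46 -0.48  1.02] q [-0.23  0.51 -0.41  1.57  0.22  1.1  -0.7 ] gap 0.0854 grip 0.0
-> [100.4   3.  160.4] -0.004
-> [100.4   2.9 228.4] -0.004
```

```bash
python3 -m creep '[[[50,2,40,0,100],[100,3,80,0,100],[100,3,125,0,100],[100,3,165,0,100],[100,3,200,0,100],[100,3,200,0,100],[100,3,200,0,100]]]' 20; python3 go.py .573 .3493 .030 90
```

```text
time_s: 4.2
tcp_pos: [0.5732, 0.347, 0.0607]
eef_rot: [0.709, 0.706, -0.0, -0.0]
contact_force: [0.4, 0.4, 0.4]
finger_gap: 0.0855
grasp_force: 0.0
now [0.5732 0.347  0.0607] yaw 89.8 tilt [-0. -0.] t 4.2 F [0.39 0.38 0.44] q [-0.42  0.78 -0.34  1.64  0.34  0.78 -0.91] gap 0.0855 grip 0.0
-> [ 2.3 -0.2 30.7] -0.004
```

```bash
python3 -m creep '[[[2,0,15,0,100],[2,0,31,0,100],[2,0,31,0,100],[2,0,31,0,30],[2,0,31,0,30],[2,0,31,0,30],[2,0,31,0,30],[2,0,31,0,30]]]' 20; python3 go.py .573 .3493 .030 90
```

```text
time_s: 5.0
tcp_pos: [0.5734, 0.3492, 0.0301]
eef_rot: [0.709, 0.706, 0.001, 0.0]
contact_force: [-1.0, -0.7, 5.7]
finger_gap: 0.0476
grasp_force: 20.7
now [0.5734 0.3492 0.0301] yaw 89.8 tilt [0.001 0.001] t 5.0 F [-1.05 -0.72  5.73] q [-0.43  0.82 -0.32  1.65  0.36  0.73 -0.93] gap 0.0476 grip 20.7
-> [ 0.1 -0.4  0.1] -0.004
```

```bash
python3 - <<'E'
from h import *
p=snapshot("scene"); save(p,"g1",(380,200,500,290),6)
E
```

```text
(no output)
```

View pics/g1.png

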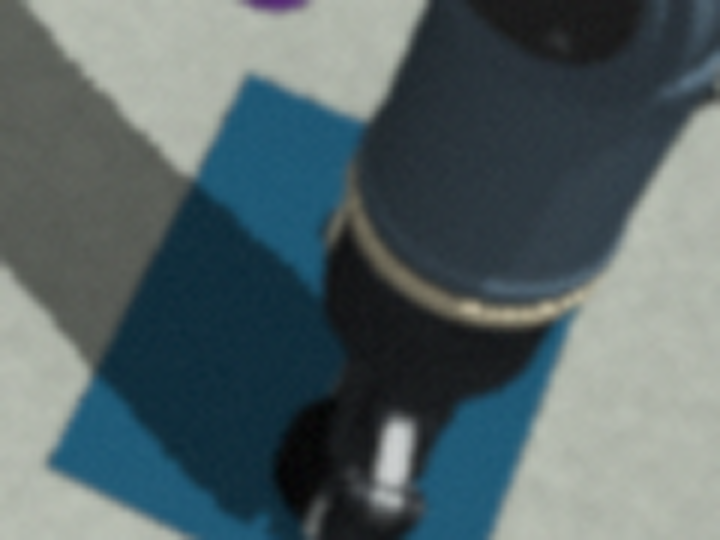

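```bash
python3 -m creep '[[[0,0,0,0,100],[0,0,0,0,100],[0,0,0,0,100],[0,0,0,-0.15,100],[0,0,0,-0.30,100],[0,0,0,-0.45,100],[0,0,0,-0.6,100],[0,0,0,-0.75,100],[0,0,0,-0.9,100],[0,0,0,-1.05,100],[0,0,0,-1.2,100],[0,0,0,-1.35,100],[0,0,0,-1.5,100],[0,0,0,-1.57,100],[0,0,0,-1.57,100],[0,0,0,-1.57,30],[0,0,0,-1.57,30],[0,0,0,-1.57,30],[0,0,0,-1.57,30],[0,0,0,-1.57,30]]]' 35; python3 go.py .5734 .3492 .25 180 .621 .1083 .25 180
```

```text
time_s: 7.05
tcp_pos: [0.573, 0.3492, 0.0296]
eef_rot: [0.003, 1.0, 0.0, 0.0]
contact_force: [-0.2, 0.1, 3.9]
finger_gap: 0.0475
grasp_force: 36.4
now [0.573  0.3492 0.0296] yaw 179.7 tilt [0. 0.] t 7.05 F [-0.25  0.15  3.91] q [-0.21  0.91 -0.73  1.64  0.74  0.89  0.33] gap 0.0475 grip 36.4
-> [  -0.4    0.  -220.4] -0.005
-> [ -49.3 -240.6 -220.4] -0.005
```

```bash
python3 -m creep '[[[0,0,-25,0,30],[0,0,-70,0,30],[0,0,-120,0,30],[0,0,-165,0,30],[-10,-45,-170,0,30],[-20,-90,-170,0,30],[-30,-135,-170,0,30],[-40,-180,-170,0,30],[-48,-225,-170,0,30],[-48,-241,-170,0,30],[-48,-241,-170,0,30],[-48,-241,-170,0,30],[-48,-241,-170,0,30],[-48,-241,-170,0,30],[-48,-241,-170,0,30]]]' 35; python3 go.py .621 .1083 .20 180; python3 - <<'E'
from h import *
p=snapshot("scene"); q=snapshot("top")
a=cv2.resize(p["frame"][190:280,280:400,::-1],None,fx=5,fy=5,interpolation=3); b=cv2.resize(q["frame"][115:185,235:315,::-1],(200,175),interpolation=3)
c=np.zeros((450,800,3),np.uint8); c[:,:600]=a; c[:175,600:]=b; cv2.imwrite("pics/over.png",c)
E
```

```text
time_s: 8.55
tcp_pos: [0.6196, 0.1091, 0.1993]
eef_rot: [0.001, 1.0, 0.0, -0.0]
contact_force: [0.9, -1.1, -0.9]
finger_gap: 0.0468
grasp_force: 36.4
now [0.6196 0.1091 0.1993] yaw 179.8 tilt [-0.  0.] t 8.55 F [ 0.9  -1.09 -0.91] q [ 0.26  0.68 -0.87  1.62  0.57  1.11  0.8 ] gap 0.0468 grip 36.4
-> [-1.4 -0.8 -0.7] -0.003
```

View pics/over.png

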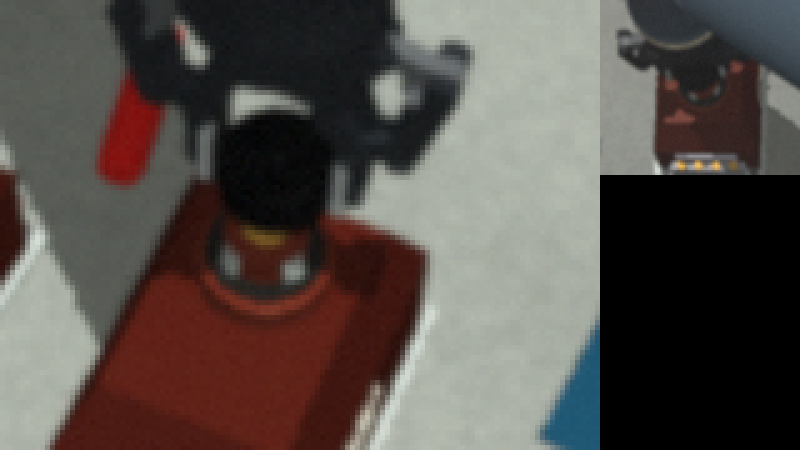

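```bash
python3 - <<'E'
from h import *
p=snapshot("scene")
for P in [(.6196,.1091,.185),(.6196,.1091,.197),(.621,.1083,.147),(.621,.1083,.127),(.621,.1083,.125)]: print(P,(pix(p,P)-[280,190])*5)
E
```

```text
(0.6196, 0.1091, 0.185) [270.76285218 164.87706616]
(0.6196, 0.1091, 0.197) [272.06785265 147.81002876]
(0.621, 0.1083, 0.147) [264.01847024 218.63428771]
(0.621, 0.1083, 0.127) [262.09663781 244.38000734]
(0.621, 0.1083, 0.125) [261.90820155 246.90438308]
```

```bash
python3 -m creep '[[[-1,-1,0,0,30],[-1,-1,-0,0,30],[-1,-1,8,0,30],[-1,-1,16,0,30],[-1,-1,21,0,30],[-1,-1,22,0,30],[-1,-1,22,0,30],[-1,-1,22,0,30]]]' 35; python3 go.py .621 .1083 .165 180
```

```text
time_s: 9.5
tcp_pos: [0.6209, 0.1069, 0.1774]
eef_rot: [0.002, 1.0, 0.0, 0.0]
contact_force: [0.0, 0.9, -0.8]
finger_gap: 0.0471
grasp_force: 36.4
now [0.6209 0.1069 0.1774] yaw 179.7 tilt [0. 0.] t 9.5 F [ 0.05  0.94 -0.76] q [ 0.25  0.7  -0.86  1.64  0.59  1.07  0.79] gap 0.0471 grip 36.4
-> [-0.1  1.4 12.4] -0.005
```

```bash
python3 -m creep '[[[0,1,1,0,30],[0,1,2,0,30],[0,1,3,0,30],[0,1,4,0,30],[0,1,5,0,30],[0,1,6,0,30],[0,1,6,0,30]]]' 35; python3 go.py .621 .1083 .165 180; python3 go.py
```

```text
time_s: 10.2
tcp_pos: [0.6207, 0.1077, 0.171]
eef_rot: [0.002, 1.0, -0.0, -0.0]
contact_force: [-0.3, 0.1, -1.5]
finger_gap: 0.0473
grasp_force: 36.4
now [0.6207 0.1077 0.171 ] yaw 179.7 tilt [-0. -0.] t 10.2 F [-0.3   0.06 -1.48] q [ 0.25  0.71 -0.85  1.65  0.6   1.06  0.78] gap 0.0473 grip 36.4
-> [-0.3  0.6  6. ] -0.005
now [0.6207 0.1077 0.171 ] yaw 179.7 tilt [-0. -0.] t 10.2 F [-0.3   0.06 -1.48] q [ 0.25  0.71 -0.85  1.65  0.6   1.06  0.78] gap 0.0473 grip 36.4
```

```bash
python3 -m creep '[[[0,0,1,0,30],[0,0,2,0,30],[0,0,3,0,30],[0,0,3,0,30]]]' 35; python3 -m creep '[[[0,0,1,0,30],[0,0,2,0,30],[0,0,2,0,30]]]'; python3 -m creep '[[[0,0,1,0,30],[0,0,2,0,30],[0,0,2,0,30]]]'
```

```text
time_s: 10.6
tcp_pos: [0.6207, 0.1075, 0.168]
eef_rot: [0.002, 1.0, -0.0, -0.0]
contact_force: [0.2, -0.5, -1.0]
finger_gap: 0.0471
grasp_force: 36.4
time_s: 10.9
tcp_pos: [0.6206, 0.1075, 0.166]
eef_rot: [0.002, 1.0, -0.0, -0.0]
contact_force: [-1.5, -2.5, -0.4]
finger_gap: 0.0469
grasp_force: 36.5
time_s: 11.2
tcp_pos: [0.6207, 0.1075, 0.1641]
eef_rot: [0.002, 1.0, -0.0, -0.0]
contact_force: [-1.7, -2.3, 0.0]
finger_gap: 0.047
grasp_force: 36.6
```

```bash
python3 -m creep '[[[0.5,-0.7,0,0,30],[0.5,-0.7,1,0,30],[0.5,-0.7,2,0,30],[0.5,-0.7,2,0,30]]]' 35; python3 -m creep '[[[0,0,1,0,30],[0,0,2,0,30],[0,0,2,0,30]]]'
```

```text
time_s: 11.6
tcp_pos: [0.6204, 0.1072, 0.1623]
eef_rot: [0.002, 1.0, 0.0, 0.0]
contact_force: [-1.2, -1.9, 2.4]
finger_gap: 0.0468
grasp_force: 36.7
time_s: 11.9
tcp_pos: [0.6205, 0.1072, 0.1604]
eef_rot: [0.002, 1.0, 0.0, 0.0]
contact_force: [-1.9, -2.2, 4.7]
finger_gap: 0.0472
grasp_force: 36.9
```

```bash
python3 -m creep '[[[0,-0.5,-1,0,30],[0.5,-0.5,-2.5,0,30],[0.5,-0.5,-2.5,0,30]]]' 20; python3 -m creep '[[[0,0,0,0,65],[0,0,0,0,80],[0,0,0,0,100],[0,0,0,0,100],[0,0,0,0,100],[0,0,-20,0,100],[0,0,-60,0,100],[0,0,-100,0,100],[0,45,-110,0,100],[0,90,-110,0,100],[0,135,-110,0,100],[0,180,-110,0,100]]]' 20;  python3 go.py .465 .3525 .20 180; python3 - <<'E'
from fit import *
tiles=[]
for n,cr in (("top",(245,120,315,180)),("scene",(290,190,375,260))):
    p=snapshot(n)
    for q,prof,xy in (("cap",CAP,(.62,.107)),("driver",DRV,(.465,.35))):
        for r in regions_of(p,q)[:3]: print(n,q,round(r["p"],2),*locate(p,r["pixels"],prof,xy,.137 if q=="cap" else .003))
    tiles.append(cv2.resize(p["frame"][cr[1]:cr[3],cr[0]:cr[2],::-1],(390,330),interpolation=3))
cv2.imwrite("pics/capon.png",np.hstack(tiles))
E
```

```text
time_s: 12.2
tcp_pos: [0.6199, 0.1068, 0.1627]
eef_rot: [0.002, 1.0, 0.0, 0.0]
contact_force: [0.8, -0.7, -1.2]
finger_gap: 0.047
grasp_force: 36.4
time_s: 13.4
tcp_pos: [0.6206, 0.2881, 0.273]
eef_rot: [0.003, 1.0, 0.0, 0.0]
contact_force: [0.9, -0.4, 0.6]
finger_gap: 0.0852
grasp_force: 0.0
now [0.6206 0.2881 0.273 ] yaw 179.7 tilt [0. 0.] t 13.4 F [ 0.88 -0.4   0.62] q [-0.05  0.69 -0.87  1.36  0.53  1.32  0.63] gap 0.0852 grip 0.0
-> [156.   63.6  72.9] -0.005
top driver 0.77 [0.30008384 0.38895193] 234.0 283.55555555555554
top driver 0.62 [0.32791835 0.28413494] 191.0 250.0
top driver 0.6 [0.46472178 0.35242729] 244.0 269.6666666666667
scene cap 0.84 [0.62177326 0.10852487] 474.0 506.6666666666667
scene driver 0.91 [0.4658708  0.35259944] 480.0 498.22222222222223
```

View pics/capon.png

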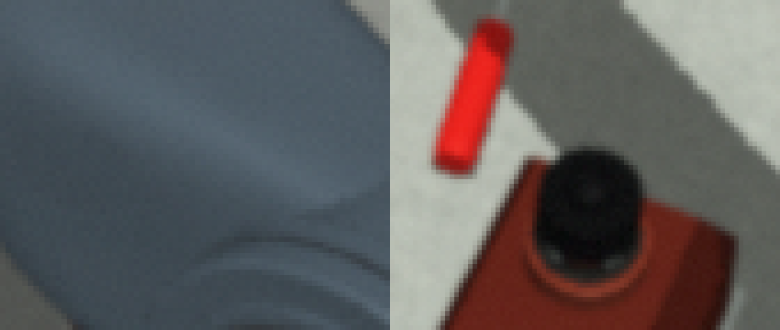

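```bash
python3 -m creep '[[[40,16,15,0,100],[80,32,30,0,100],[120,48,50,0,100],[156,64,70,0,100],[156,64,110,0,100],[156,64,150,0,100],[156,64,190,0,100],[156,64,213,0,100],[156,64,213,0,100],[156,64,213,0,100]]]' 20; python3 go.py .4653 .3525 .06 180
```

```text
time_s: 14.7
tcp_pos: [0.4656, 0.3507, 0.0603]
eef_rot: [0.003, 1.0, -0.0, -0.0]
contact_force: [-0.6, 0.8, -0.4]
finger_gap: 0.0853
grasp_force: 0.0
now [0.4656 0.3507 0.0603] yaw 179.6 tilt [-0. -0.] t 14.7 F [-0.63  0.78 -0.42] q [-0.27  0.78 -0.75  1.87  0.73  0.79  0.15] gap 0.0853 grip 0.0
-> [0.3 1.8 0.3] -0.006
```

```bash
python3 -m creep '[[[0,1.5,0,0,50],[0,1.5,0,0,40],[0,1.5,0,0,10],[0,1.5,0,0,10],[0,1.5,0,0,10],[0,1.5,0,0,10],[0,1.5,0,0,10],[0,1.5,0,0,100],[0,1.5,0,0,100],[0,1.5,0,0,100],[0,1.5,0,0,100]]]' 20; python3 go.py .4653 .3525 .06 90; python3 -m creep '[[[0,0,0,0.15,100],[0,0,0,0.3,100],[0,0,0,0.45,100],[0,0,0,0.6,100],[0,0,0,0.75,100],[0,0,0,0.9,100],[0,0,0,1.05,100],[0,0,0,1.2,100],[0,0,0,1.35,100],[0,0,0,1.5,100],[0,0,0,1.57,100],[0,0,0,1.57,100],[0,0,0,1.57,40],[0,0,0,1.57,10],[0,0,0,1.57,10],[0,0,0,1.57,10],[0,0,0,1.57,10],[0,0,0,1.57,10],[0,0,0,1.57,10]]]' 20; python3 go.py .4653 .3525 .06 90
```

```text
time_s: 15.8
tcp_pos: [0.4649, 0.3528, 0.0596]
eef_rot: [0.002, 1.0, -0.0, -0.0]
contact_force: [0.9, -0.3, -0.3]
finger_gap: 0.0833
grasp_force: 0.0
now [0.4649 0.3528 0.0596] yaw 179.7 tilt [-0. -0.] t 15.8 F [ 0.89 -0.26 -0.34] q [-0.27  0.78 -0.75  1.87  0.73  0.79  0.15] gap 0.0833 grip 0.0
-> [-0.4 -0.3 -0.4] 1.566
time_s: 17.7
tcp_pos: [0.465, 0.3528, 0.0597]
eef_rot: [0.709, 0.706, -0.0, 0.0]
contact_force: [-1.1, -1.1, 0.0]
finger_gap: 0.0277
grasp_force: 22.7
now [0.465  0.3528 0.0597] yaw 89.8 tilt [-0. -0.] t 17.7 F [-1.11 -1.09  0.  ] q [-0.52  0.69 -0.33  1.88  0.35  0.63 -1.07] gap 0.0277 grip 22.7
-> [-0.3  0.3 -0.3] -0.004
```

```bash
python3 - <<'E'
from h import *
p=snapshot("scene"); save(p,"d1",(390,180,510,270),5)
E
```

```text
(no output)
```

View pics/d1.png

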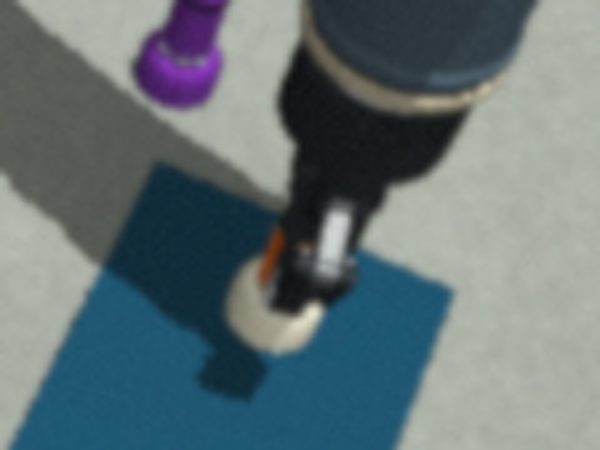

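```bash
python3 -m creep '[[[0,0,0,0,10],[0,0,0,0,10],[0,0,-20,0,10],[0,0,-65,0,10],[0,0,-110,0,10],[0,0,-155,0,10],[0,0,-200,0,10],[-38,24,-200,0,10],[-76,48,-200,0,10],[-114,72,-200,0,10],[-152,96,-200,0,10],[-190,120,-200,0,10],[-228,144,-200,0,10],[-246,155,-200,0,10],[-246,155,-200,0,10],[-246,155,-200,0,10],[-246,155,-200,0,10]]]' 90; python3 go.py .620 .1068 .24 90
```

```text
time_s: 19.45
tcp_pos: [0.6183, 0.1078, 0.2596]
eef_rot: [0.708, 0.706, 0.0, -0.001]
contact_force: [0.0, 1.6, -2.1]
finger_gap: 0.026
grasp_force: 88.7
now [0.6183 0.1078 0.2596] yaw 89.9 tilt [-0.001  0.001] t 19.45 F [ 0.05  1.6  -2.12] q [-0.01  0.52 -0.38  1.56  0.21  1.11 -0.44] gap 0.026 grip 88.7
-> [-1.   1.7 19.6] -0.002
```

```bash
python3 -m creep '[[[-1,1.5,5,0,10],[-1,1.5,15,0,10],[-1,1.5,24,0,10],[-1,1.5,24,0,10],[-1,1.5,24,0,10],[-1,1.5,24,0,10],[-1,1.5,24,0,10]]]' 90; python3 go.py .620 .1068 .22 90;  python3 - <<'E'
from h import *
p=snapshot("scene"); save(p,"d2",(290,170,390,260),5)
E
```

```text
time_s: 20.15
tcp_pos: [0.6207, 0.1053, 0.2361]
eef_rot: [0.709, 0.706, 0.0, 0.0]
contact_force: [-0.3, -1.0, -1.6]
finger_gap: 0.0262
grasp_force: 88.7
now [0.6207 0.1053 0.2361] yaw 89.8 tilt [0.001 0.   ] t 20.15 F [-0.31 -1.03 -1.58] q [-0.01  0.54 -0.38  1.58  0.22  1.06 -0.45] gap 0.0262 grip 88.7
-> [ 1.5 -0.7 16.1] -0.004
```

View pics/d2.png

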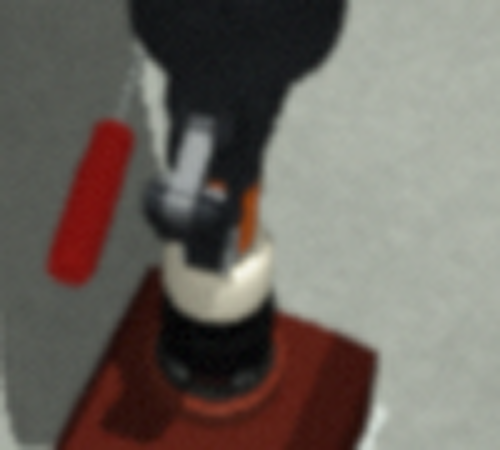

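```bash
python3 -m creep '[[[1,-0.5,5,0,10],[1,-0.5,10,0,10],[1,-0.5,14,0,10],[1,-0.5,14,0,10],[1,-0.5,14,0,10]]]' 90;  python3 go.py .620 .1068 .2177 90; python3 -m creep '[[[0,0,1,0,10],[0,0,2,0,10],[0,0,3,0,10],[0,0,3,0,10],[0,0,3,0,10]]]' ; python3 -m creep '[[[0,0,1,0,10],[0,0,2,0,10],[0,0,2,0,10],[0,0,2,0,10]]]' ; python3 go.py .620 .1068 .2177 90
```

```text
time_s: 20.7
tcp_pos: [0.62, 0.1062, 0.2215]
eef_rot: [0.709, 0.706, -0.0, -0.0]
contact_force: [-0.2, 1.1, -1.4]
finger_gap: 0.0264
grasp_force: 88.7
now [0.62   0.1062 0.2215] yaw 89.8 tilt [-0. -0.] t 20.7 F [-0.17  1.11 -1.35] q [-0.01  0.55 -0.37  1.6   0.23  1.03 -0.46] gap 0.0264 grip 88.7
-> [0.6 0.  3.8] -0.004
time_s: 21.2
tcp_pos: [0.62, 0.1062, 0.2187]
eef_rot: [0.709, 0.706, 0.0, 0.0]
contact_force: [-0.0, 0.4, -0.9]
finger_gap: 0.0262
grasp_force: 88.7
time_s: 21.6
tcp_pos: [0.6203, 0.1062, 0.2169]
eef_rot: [0.709, 0.706, 0.0, 0.0]
contact_force: [1.2, -0.3, -0.9]
finger_gap: 0.0262
grasp_force: 88.6
now [0.6203 0.1062 0.2169] yaw 89.8 tilt [0.001 0.   ] t 21.6 F [ 1.22 -0.25 -0.93] q [-0.01  0.56 -0.37  1.61  0.23  1.02 -0.46] gap 0.0262 grip 88.6
-> [ 0.6 -0.3 -0.8] -0.004
```

```bash
python3 -m creep '[[[0,0,1,0,10],[0,0,2,0,10],[0,0,2,0,10]]]' | grep -E "tcp|contact"; python3 -m creep '[[[0,0,1,0,10],[0,0,2,0,10],[0,0,2,0,10]]]'| grep -E "tcp|contact"; python3 -m creep '[[[0,0,1,0,10],[0,0,2,0,10],[0,0,2,0,10]]]'| grep -E "tcp|contact"
```

```text
tcp_pos: [0.6203, 0.1063, 0.2149]
contact_force: [0.7, -0.5, 3.3]
tcp_pos: [0.6203, 0.1063, 0.2131]
contact_force: [0.9, 0.2, 4.8]
tcp_pos: [0.6204, 0.1063, 0.2113]
contact_force: [-0.1, -0.3, 6.7]
```

```bash
python3 -m creep '[[[0,0,1,0,10],[0,0,2,0,10],[0,0,2,0,10]]]' | grep -E "tcp|contact"; python3 -m creep '[[[0,0,0.5,0,10],[0,0,1,0,10],[0,0,1,0,10]]]'| grep -E "tcp|contact"; python3 -m creep '[[[0,0,0.5,0,10],[0,0,1,0,10],[0,0,1,0,10]]]'| grep -E "tcp|contact|grasp"
```

```text
tcp_pos: [0.6205, 0.1064, 0.2096]
contact_force: [-1.3, -0.8, 8.0]
tcp_pos: [0.6203, 0.1063, 0.2081]
contact_force: [-0.2, -0.5, -1.3]
tcp_pos: [0.62, 0.1063, 0.2068]
contact_force: [-0.1, -0.5, 5.1]
grasp_force: 88.7
```

```bash
python3 -m creep '[[[0,0,0.3,0,10],[0,0,0.6,0,10],[0,0,0.6,0,10]]]' | grep -E "tcp|contact"; python3 -m creep '[[[0,0,0.3,0,10],[0,0,0.3,0,10],[0,0,0.3,0,10]]]'| grep -E "tcp|contact|time"
```

```text
tcp_pos: [0.62, 0.1063, 0.2065]
contact_force: [-1.9, -1.0, 7.1]
time_s: 24.0
tcp_pos: [0.62, 0.1063, 0.2063]
contact_force: [-1.3, -1.0, 8.5]
```

```bash
python3 -m creep '[[[0,0,0.4,0,10],[0,0,0.8,0,10],[0,0,0.8,0,10],[0,0,0.8,0,10]]]' | grep -E "tcp|contact"; python3 -m creep '[[[0,0,0.4,0,10],[0,0,0.4,0,10],[0,0,0.4,0,10]]]'| grep -E "tcp|contact|time"
```

```text
tcp_pos: [0.62, 0.1063, 0.2059]
contact_force: [-2.9, -0.3, 10.6]
time_s: 24.7
tcp_pos: [0.62, 0.1063, 0.2057]
contact_force: [-2.8, -1.1, 12.5]
```

```bash
python3 -m creep '[[[0,-0.3,0.3,0,10],[0,-0.3,0.4,0,10],[0,-0.3,0.4,0,10],[0,-0.3,0.4,0,10]]]' | grep -E "tcp|contact"; python3 -m creep '[[[0,0,0,0,10],[0,0,0,0,10],[0,0,0,0,10],[0,0,0,0,10],[0,0,0,0,10],[0,0,0,0,10]]]'| grep -E "tcp|contact|time"; python3 -m creep '[[[0,0,0,0,10],[0,0,0,0,10],[0,0,0,0,10],[0,0,0,0,10],[0,0,0,0,10],[0,0,0,0,10]]]'| grep -E "tcp|contact|time"
```

```text
tcp_pos: [0.62, 0.1063, 0.2055]
contact_force: [-2.8, -1.6, 13.5]
time_s: 25.7
tcp_pos: [0.62, 0.1063, 0.2055]
contact_force: [-2.7, -1.6, 13.2]
time_s: 26.3
tcp_pos: [0.62, 0.1063, 0.2055]
contact_force: [-3.1, -2.2, 14.3]
```

```bash
python3 -m creep '[[[0,0,-2,0,10],[0,0,-10,0,10],[0,0,-30,0,10],[0,0,-55,0,10],[0,0,-60,0,10],[38,-24,-60,0,10],[76,-48,-60,0,10],[114,-72,-60,0,10],[152,-96,-60,0,10],[190,-120,-60,0,10],[228,-144,-60,0,10],[246,-155,-60,0,10],[246,-155,-60,0,10],[246,-155,-30,0,10],[246,-155,10,0,10],[246,-155,50,0,10],[246,-155,90,0,10],[246,-155,120,0,10],[246,-155,136,0,10],[246,-155,136,0,10]]]' | grep -E "tcp|contact"; python3 go.py .465 .3528 .0597 90; python3 - <<'E'
from fit import *
tiles=[]
p=snapshot("scene"); q=snapshot("top")
for n,z in ((p,.1255),(q,.1255)):
    for r in regions_of(n,"cap")[:3]: print(round(r["p"],2),*locate(n,r["pixels"],CAP,(.62,.107),z))
a=cv2.resize(p["frame"][190:260,290:375,::-1],(390,330),interpolation=3);b=cv2.resize(p["frame"][190:270,390:490,::-1],(390,330),interpolation=3)
cv2.imwrite("pics/home.png",np.hstack([a,b]))
E
```

```text
tcp_pos: [0.4647, 0.3506, 0.0652]
contact_force: [0.4, -0.4, -0.3]
now [0.4647 0.3506 0.0652] yaw 89.7 tilt [-0.004 -0.004] t 28.3 F [ 0.45 -0.36 -0.32] q [-0.51  0.68 -0.34  1.87  0.35  0.65 -1.07] gap 0.0263 grip 88.9
-> [2.2 0.3 5.5] -0.005
0.78 [0.61979255 0.10902608] 429.0 495.55555555555554
0.63 [0.62110037 0.10982041] 250.0 296.6666666666667
0.43 [0.55855751 0.24498842] 128.0 307.44444444444446
```

View pics/home.png

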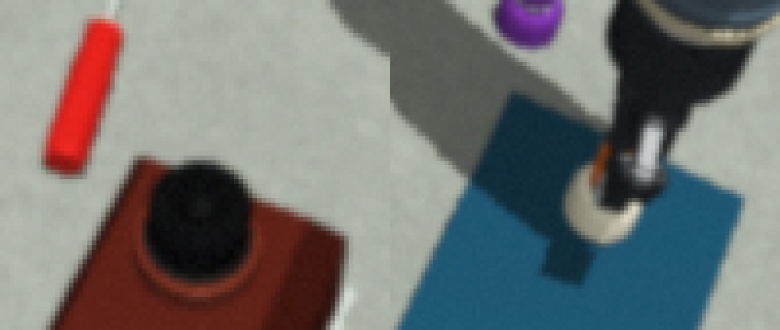

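```bash
python3 -m creep '[[[0,0,1.5,0,10],[0,0,3,0,10],[0,0,3,0,10],[0,0,3,0,10]]]' | grep -E "tcp|contact"; python3 -m creep '[[[0,0,0.7,0,10],[0,0,1.4,0,10],[0,0,1.4,0,10]]]'| grep -E "tcp|contact"; python3 -m creep '[[[0,0,0.5,0,10],[0,0,0.5,0,10]]]'| grep -E "tcp|contact"; python3 go.py
```

```text
tcp_pos: [0.4658, 0.3529, 0.0654]
contact_force: [0.6, 0.6, -2.4]
tcp_pos: [0.4657, 0.3528, 0.0637]
contact_force: [-0.6, -0.2, -1.8]
tcp_pos: [0.4657, 0.3528, 0.0633]
contact_force: [-0.4, -0.9, -1.5]
now [0.4657 0.3528 0.0633] yaw 89.8 tilt [-0. -0.] t 29.4 F [-0.42 -0.87 -1.5 ] q [-0.52  0.69 -0.33  1.87  0.36  0.64 -1.07] gap 0.0261 grip 88.9
```

Expected contact near z = 0.0597 (perhaps a little off from slip); continuing in small steps.

```bash
python3 -m creep '[[[0,0,1,0,10],[0,0,2,0,10],[0,0,2,0,10]]]' | grep -E "tcp|contact"; python3 -m creep '[[[0,0,0.7,0,10],[0,0,1,0,10],[0,0,1,0,10]]]'| grep -E "tcp|contact"; python3 -m creep '[[[0,0,0.5,0,10],[0,0,0.5,0,10]]]'| grep -E "tcp|contact"
```

```text
tcp_pos: [0.4656, 0.3528, 0.0611]
contact_force: [0.1, 0.4, -1.4]
tcp_pos: [0.4657, 0.3528, 0.0603]
contact_force: [-0.8, 1.2, -1.2]
tcp_pos: [0.4658, 0.3529, 0.0599]
contact_force: [-0.3, -0.4, 0.1]
```

```bash
python3 -m creep '[[[0,0,0.3,0,10],[0,0,0.3,0,10],[0,0,0.3,0,10]]]' 20 | grep -E "tcp|contact"; python3 -m creep '[[[0,0,0,0,35],[0,0,0,0,40],[0,0,0,0,60],[0,0,0,0,100],[0,0,0,0,100],[0,0,0,0,100],[0,0,0,0,100],[0,0,-10,0,100],[0,0,-40,0,100],[0,0,-85,0,100],[0,0,-130,0,100],[0,0,-170,0,100],[0,-40,-190,0,100],[0,-85,-190,0,100],[-40,-85,-190,0,100],[-80,-85,-190,0,100],[-120,-85,-190,0,100],[-120,-85,-190,0,100],[-120,-85,-190,0,100]]]' | grep -E "time|tcp|contact|gap"; python3 - <<'E'
from fit import *
p=snapshot("scene"); q=snapshot("top")
for n in (p,q):
    for r in regions_of(n,"driver")[:3]: print(round(r["p"],2),*locate(n,r["pixels"],DRV,(.465,.35),.003))
a=cv2.resize(p["frame"][180:290,250:490,::-1],(780,358),interpolation=3)
cv2.imwrite("pics/final.png",a)
E
```

```text
tcp_pos: [0.4657, 0.3529, 0.0599]
contact_force: [-1.6, -0.6, 6.0]
time_s: 32.4
tcp_pos: [0.3804, 0.2327, 0.2504]
contact_force: [1.2, 0.3, 0.2]
finger_gap: 0.0857
0.94 [0.46900204 0.35483823] 420.0 499.77777777777777
0.72 [0.33210175 0.28604672] 342.0 427.77777777777777
0.56 [0.30539497 0.38933652] 399.0 447.8888888888889
0.75 [0.30090924 0.38942983] 243.0 283.0
0.4 [0.57144495 0.29892518] 1041.0 264.55555555555554
```

View pics/final.png

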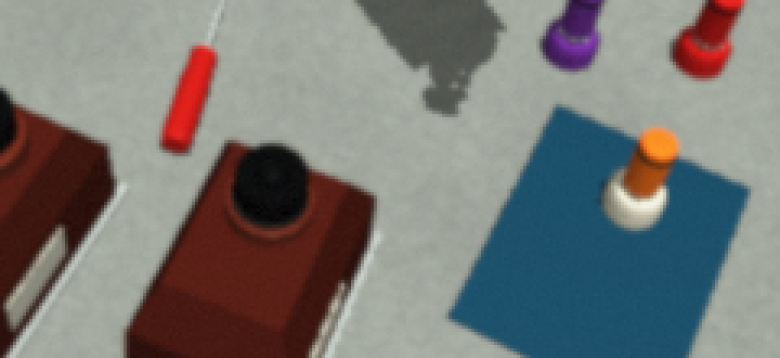

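The picture shows the cap seated squarely on the neck (270,185), the driver upright on the mat (640,185), and the screwdriver where it was, with the arm clear of everything.

```bash
python3 -c "
from cell import hand_in
print(hand_in())"
```

```text
the job is handed in; nothing more can be done
None
```

The cap is on the bare neck: set loosely by hand, pressed home with the driver until the force dropped at the click, then held at about 15 N for over a second; the driver is back upright on the blue mat, and the job was handed in at about 33 s of the 72 s (verdict not shown).

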